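# Line up the disc-cutter punches by diameter

## Task

Stand the four loose steel punches upright in the middle of the four blue felt pads, one on each, in order of diameter: the thinnest on the pad next to the orange-lidded tin, the thickest on the pad next to the white dish. Do not let the punches knock against one another, and leave the tin and the dish where they are.

Things in the scene. Friction and masses are not known exactly. Their poses are not given: they have to be found in the camera images.
- punch_18: Polished steel disc-cutter punch: a plain upright solid cylinder 18 mm in diameter and 50 mm tall with a dark band near its top, about 0.10 kg, standing loose on the bench. Origin: centre of its underside; z along its axis, up.
- punch_28: Polished steel disc-cutter punch: a plain upright solid cylinder 28 mm in diameter and 50 mm tall with a dark band near its top, about 0.24 kg, standing loose on the bench. Origin: centre of its underside; z along its axis, up.
- punch_38: Polished steel disc-cutter punch: a plain upright solid cylinder 38 mm in diameter and 50 mm tall with a dark band near its top, about 0.44 kg, standing loose on the bench. Origin: centre of its underside; z along its axis, up.
- punch_48: Polished steel disc-cutter punch: a plain upright solid cylinder 48 mm in diameter and 50 mm tall with a dark band near its top, about 0.70 kg, standing loose on the bench. Origin: centre of its underside; z along its axis, up.
- pad_a: Round blue felt pad, 60 mm across, 4 mm thick, one of four alike fixed in a straight row, 80 mm between centres, on a dark wooden strip (320 x 70 x 12 mm, fixed). Origin: centre of its underside, 12 mm above the bench (a punch on it stands 16 mm above the bench); y runs along the row. An end pad; order along the row: pad_a, pad_b, pad_c, pad_d.
- pad_b: Round blue felt pad, 60 mm across, 4 mm thick, one of four alike fixed in a straight row, 80 mm between centres, on a dark wooden strip (320 x 70 x 12 mm, fixed). Origin: centre of its underside, 12 mm above the bench (a punch on it stands 16 mm above the bench); y runs along the row. Beside pad_a.
- pad_c: Round blue felt pad, 60 mm across, 4 mm thick, one of four alike fixed in a straight row, 80 mm between centres, on a dark wooden strip (320 x 70 x 12 mm, fixed). Origin: centre of its underside, 12 mm above the bench (a punch on it stands 16 mm above the bench); y runs along the row. Beside pad_d.
- pad_d: Round blue felt pad, 60 mm across, 4 mm thick, one of four alike fixed in a straight row, 80 mm between centres, on a dark wooden strip (320 x 70 x 12 mm, fixed). Origin: centre of its underside, 12 mm above the bench (a punch on it stands 16 mm above the bench); y runs along the row. The other end pad.
- tin: Bystander: round steel tin with an orange lid, 51 mm across, 24 mm tall, standing loose just off one end of the strip (either end, about 85 mm from the end pad's centre). It marks the small end of the row. Origin: centre of its underside.
- dish: Bystander: white ceramic dish, 64 mm across and 18 mm tall, loose, just off the other end of the strip. Origin: centre of its underside.

How it is judged:
By the outcome, as a careful person would: the job done as asked, in the order asked, and still so for the second after the job is handed in, with the robot touching nothing.
It also fails if it takes over 99 s, if anything falls off the work surface, if the arm or the gripper's body presses on something with over 40 N, if the wrist force passes 120 N, or if a joint passes its speed limit or range.

## Robot

A 7-joint arm with a two-finger parallel gripper is mounted at the origin on the work surface. World frame = base frame: x ahead of the robot, y to its left, z up, the work surface at z = 0. Lengths are in mm, angles in rad, forces in N, time in s.
With the tool pointing down it reaches from about 400 to 875 mm from the base axis. Payload 4.4 kg.
Tool frame: the origin (TCP) lies midway between the tips of the shut fingers; the grasp point (between the pads) lies grasp_offset behind it (grasp_offset is the distance from the TCP to the grasp point, in mm); z points along the fingers, y is the line along which they close (so a half turn about z gives the same grasp; the last joint's range is limited). The gripper opens to 85 mm and grips with 20 to 120 N. Pads are 22 mm wide; open, the fingers measure 114 mm over their backs; the gripper's body (76 mm by 85 mm) begins 54 mm behind the grasp point. The pads swing forward as they close: fully open they stand 13 mm farther back than shut.
Start: joints at [-1.266, 0.628, 0.038, 1.517, -0.027, 0.996, -0.02], TCP at [235.511, 605.849, 192.013] pointing down, gripper open.
Joint ranges: [-3.06, 3.06], [-0.37, 2.12], [-1.25, 1.32], [0.18, 2.47], [-1.1, 4.24], [0.23, 1.98], [-2.94, 2.94]. Speed limits (rad/s): [2.57, 2.57, 3.14, 3.14, 3.14, 3.14, 3.14].

## Interface

Orientations are given as [roll, pitch, yaw] about the fixed x, y, z axes, in that order (R = Rz(yaw) Ry(pitch) Rx(roll)).
In Python, from cell import * gives the robot as it stands. The module is installed in compiled form; this text tells all that it offers.
- The arm moves only by the shell command python3 -m jog 'ROWS'. ROWS is a JSON object of lists of equal length, an entry for each row: "angular": the turn, a rotation vector about the tool's x, y, z in degrees, a list of three; "travel": the shift along the tool's x, y, z in cm, a list of three; "fingers": the closure, from 0 (fully open) to 1 (shut). In form: {"angular": [[rx, ry, rz], ...], "travel": [[tx, ty, tz], ...], "fingers": [fingers, ...]}. A call has 1 to 5 rows; each row is the pose to reach, as a shift and turn from the pose commanded when the call began, along the tool's axes at that moment; what a row does not reach only later rows make up. A row lasts 1/8 s, in which the tool goes at most 62.5 mm and 10.7 degrees, less where a joint would pass 70% of its speed; a pose out of reach is approached as far as the arm can. A call with a gripper value outside its range is refused whole. The fingers move at their own pace and stop on an object; the grip force is fixed at half the most. Time passes only in rows, so rows that repeat a pose let the fingers close. It gives the time, the measured TCP pose, the force and the opening at its end, in the units of the state.
- read_state(): the state, without advancing time (a new reading comes with each control period).
- get_image(name): name is "side" or "top"; returns the picture (480x640x3 uint8, red, green, blue); there is no depth.
- camera_model(name): a dict with "mtx" (3x3 intrinsics, pixels), "T" (4x4, takes a point from camera to world coordinates). Camera axes: x right, y down, z forward; pixel columns grow to the right and rows downward; lengths in mm; the calibration is good to about 2 mm. A picture is of the moment at which its call begins. camera_model takes no time and is no camera call.
- finish_job(): hands the job in, once; it reports no verdict.
The state is a dict: "clock": time; "qpos": joint angles; "qd": joint speeds; "tau": joint torques, N m; "eef_pos": TCP position; "tool_rot": TCP orientation; "force": force on the tool from outside, world axes, zero at the start; "torque": the same for the moment, N m; "width": finger opening in mm.
Only numpy, scipy, OpenCV 4.12 (cv2) and the standard library are available. Lean on these libraries where they do the work, as an engineer would, in place of code of your own. Each camera call takes 0.05 s, during which the arm holds its last target. There are 200 camera calls.

## Working session

There is one attempt and no reset: what is moved stays moved. The work goes in short steps, Python scripts to look and compute and a shell command to move; the robot and the scene stay as the last step left them, time stands still between calls to the robot, and variables do not carry over. Pictures are saved under pics/ and viewed, on a budget of 14 in all, crops included, one or two more only if the job needs it, and the job is handed in when it is done.

```bash
mkdir -p pics; python3 - <<'E'
from cell import *
import cv2
s=read_state();print(s)
for n in("top","side"):
    im=get_image(n);cv2.imwrite(f"pics/{n}0.png",im[...,::-1]);m=camera_model(n);print(n,m)
E
```

```text
{'clock': 0.0, 'qpos': array([-1.26581257,  0.629349  ,  0.03840681,  1.51835207, -0.02698541,
        0.99627456, -0.02003069]), 'qd': array([ 1.21327008e-03,  1.88226977e-04,  3.13521487e-04,  4.61190245e-05,
        1.57496172e-03, -1.16405450e-03,  6.00256808e-04]), 'tau': array([ 6.86517214e-04, -5.63396394e+01,  1.22635826e+00, -1.93447065e+01,
        1.10258340e-02,  1.04592644e-02, -6.89769436e-06]), 'eef_pos': array([235.23561743, 605.20889819, 191.09173017]), 'tool_rot': array([-3.13972671e+00,  1.59627758e-05,  2.77081496e+00]), 'force': array([0.64814651, 0.62540462, 0.09889259]), 'torque': array([-0.01230657, -0.04064788, -0.01558944]), 'width': 85.48936646882728}
top {'mtx': array([[589.38065957,   0.        , 332.77077144],
       [  0.        , 589.38065957, 239.81518038],
       [  0.        ,   0.        ,   1.        ]]), 'T': array([[-3.74594392e-03, -9.87037836e-01,  1.60444001e-01,
         4.28696184e+02],
       [-9.99853531e-01,  1.01747155e-03, -1.70845424e-02,
         3.58473730e+01],
       [ 1.66998426e-02, -1.60484498e-01, -9.86897077e-01,
         9.46811233e+02],
       [ 0.00000000e+00,  0.00000000e+00,  0.00000000e+00,
         1.00000000e+00]])}
side {'mtx': array([[448.32141588,   0.        , 315.5333899 ],
       [  0.        , 448.32141588, 243.55597033],
       [  0.        ,   0.        ,   1.        ]]), 'T': array([[-9.41550816e-01, -2.15122899e-01,  2.59237727e-01,
         3.92650982e+02],
       [-3.36853972e-01,  6.08969961e-01, -7.18112100e-01,
         4.87296619e+02],
       [-3.38563179e-03, -7.63464292e-01, -6.45841167e-01,
         4.42313270e+02],
       [ 0.00000000e+00,  0.00000000e+00,  0.00000000e+00,
         1.00000000e+00]])}
```

View pics/top0.png

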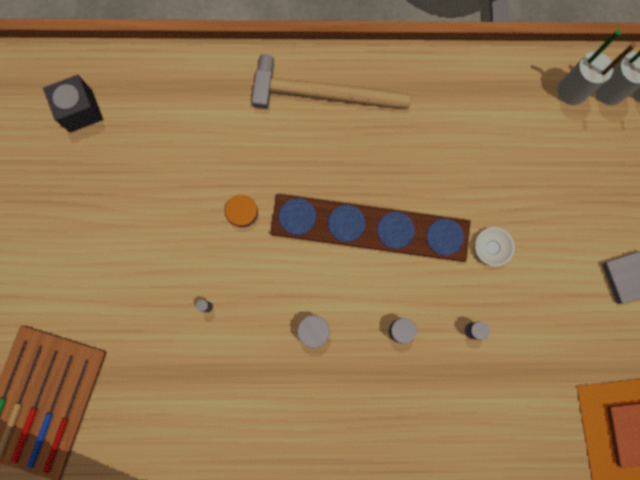

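View pics/side0.png

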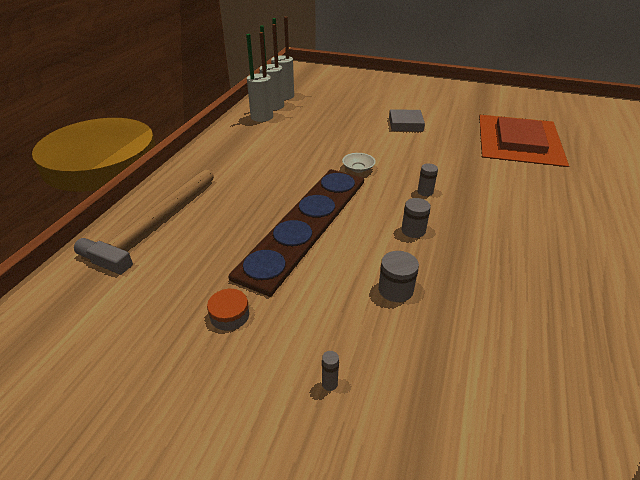

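Top view: tin (241,210), pads (297,216), (346,223), (396,230), (445,237), dish (494,247). Punch tops are 18 at (203,305), 48 at (313,331), 38 at (403,330) and 28 at (477,330). The side view agrees.

```bash
cat > h.py <<'E'
import numpy as np, cv2
from cell import *
def ray(n,uv,z):
    m=camera_model(n);T=m["T"];d=T[:3,:3]@np.linalg.solve(m["mtx"],[uv[0],uv[1],1.]);p=T[:3,3]
    return (p+d*(z-p[2])/d[2])[:2]
def blob(mask,guess,r=30):
    w=np.zeros_like(mask);cv2.circle(w,tuple(int(v) for v in guess),r,255,-1)
    mask=cv2.morphologyEx(mask&w,cv2.MORPH_OPEN,np.ones((3,3),np.uint8))
    c=max(cv2.findContours(mask,cv2.RETR_EXTERNAL,cv2.CHAIN_APPROX_NONE)[0],key=cv2.contourArea)
    c=cv2.convexHull(c);M=cv2.moments(c)
    return np.array([M["m10"],M["m01"]])/M["m00"],cv2.fitEllipse(c)[1],c
E
python3 - <<'E'
from h import *
im=cv2.imread("pics/top0.png");hsv=cv2.cvtColor(im,cv2.COLOR_BGR2HSV)
H,S,V=cv2.split(hsv)
blue=((H>100)&(H<130)&(S>90)).astype(np.uint8)*255
for g in[(297,216),(346,223),(396,230),(445,237)]:
    c,e,_=blob(blue,g,24);print("pad",c.round(1),np.round(e,1),ray("top",c,16).round(1))
for k,g in{18:(203,305),28:(477,330),38:(403,330),48:(313,331)}.items():
    # top face threshold by local Otsu among low-saturation pixels
    low=(S<60); 
    print(k,"V",im[g[1],g[0]],"row",V[g[1],g[0]-20:g[0]+21:2],S[g[1],g[0]-20:g[0]+21:2])
    m=(low&(V>120)).astype(np.uint8)*255
    try:
        c,e,_=blob(m,g,24);print("  ",c.round(1),np.round(e,1),ray("top",c,50).round(1), "px exp",k*589/897)
    except Exception as x:print(x)
or_=((H>5)&(H<15)&(S>200)&(V>150)).astype(np.uint8)*255
for n,g,m,z in(("tin",(241,210),or_,24),("dish",(494,247),((S<60)&(V>100)).astype(np.uint8)*255,18)):
    c,e,_=blob(m,g,30);print(n,c,e,ray("top",c,z))
s=read_state();print(s["eef_pos"],s["tool_rot"])
E
```

```text
pad [296.9 216.3] [34.  35.1] [618.5  77.3]
pad [346.1 222.9] [33.9 35. ] [607.5  -1.7]
pad [395.3 229.7] [33.9 34.9] [596.4 -80.8]
pad [444.5 236.5] [34.  35.5] [ 585.2 -159.8]
18 V [126 129 136] row [161 162 160 162 160 159 131 129 132 134 136 135 101  48  67 141 164 164
 164 166 167] [125 124 126 121 126 123  95  20  17  19  19  17  20  21  53 121 126 129
 124 120 122]
   [200.9 305. ] [10.4 10.5] [475.  219.7] px exp 11.819397993311037
28 V [131 132 140] row [135 110 109 102  51  42  35  89 143 144 140 139 141 143 142 139 150 164
 166 166 168] [128 125 133 130  50   6   0  23  18  19  16  18  20  18  20  20  59 117
 117 118 120]
   [480.3 330.2] [16.6 18. ] [ 435.9 -202. ] px exp 18.38573021181717
38 V [129 133 139] row [106 105  98  51  82 139 144 140 142 142 139 142 141 139 138 137 140 151
 160 162 160] [125 134 130  60  22  18  19  18  18  20  18  18  16  20  18  19  24 106
 124 121 121]
   [403.9 330.3] [23.4 24.7] [436.2 -86.3] px exp 24.9520624303233
48 V [131 131 139] row [108 111 113 139 140 141 140 138 137 137 139 139 140 142 140 138 143 139
 145 161 165] [130 133  65  17  16  20  15  17  17  15  15  18  15  20  15  17  16  17
  72 127 125]
   [313.1 331.1] [31.  31.6] [435.5  50.4] px exp 31.51839464882943Traceback (most recent call last):
  File "<stdin>", line 17, in <module>
  File "h.py", line 9, in blob
    c=max(cv2.findContours(mask,cv2.RETR_EXTERNAL,cv2.CHAIN_APPROX_NONE)[0],key=cv2.contourArea)
ValueError: max() iterable argument is empty
```

```bash
cat >> h.py <<'E'
from scipy.spatial.transform import Rotation as Ro
def go(x,y,z,yaw=81.9):
    "print travel (cm) and angular (deg) to bring the grasp point to x,y,z, tool down"
    s=read_state();R=Ro.from_euler("xyz",s["tool_rot"]);G=Ro.from_euler("xyz",[np.pi,0,np.radians(yaw)])
    z=z-grasp_offset
    print("travel",(R.inv().apply(np.array([x,y,z])-s["eef_pos"])/10).round(2),"ang",np.degrees((R.inv()*G).as_rotvec()).round(1),
      "t",round(s["clock"],2),"tcp",s["eef_pos"].round(1),"w",round(s["width"],1),"F",s["force"].round(1))
E
python3 - <<'E'
from h import *
print(grasp_offset); go(475,219.7,140)
E
```

```text
18.700000000000003
travel [-36.31 -27.23   7.04] ang [-0.1  0.1 76.9] t 0.1 tcp [235.3 605.2 191.2] w 85.4 F [0.5 0.8 0.3]
```

```bash
python3 -m jog '{"angular":[[0,0,10],[0,0,20],[0,0,30],[0,0,40],[0,0,50]],"travel":[[-4.5,-3.4,0.9],[-9,-6.8,1.8],[-13.5,-10.2,2.6],[-18,-13.6,3.5],[-22.5,-17,4.4]],"fingers":[0,0,0,0,0]}'
python3 -c "
from h import *
go(475,219.7,140)"
```

```text
clock: 0.72
eef_pos: [384.2, 364.2, 147.7]
tool_rot: [3.142, 0.0, 1.893]
force: [1.0, 0.4, -0.1]
width: 85.4
travel [-16.58   4.04   2.64] ang [ 0.   0.  26.5] t 0.72 tcp [384.2 364.2 147.7] w 85.4 F [ 1.   0.4 -0.1]
```

```bash
python3 -m jog '{"angular":[[0,0,9],[0,0,18],[0,0,26.5],[0,0,26.5],[0,0,26.5]],"travel":[[-5.5,1.3,0.9],[-11,2.7,1.8],[-16.6,4,2.6],[-16.6,4,2.6],[-16.6,4,2.6]],"fingers":[0,0,0,0.3,0.3]}'
python3 - <<'E'
from h import *
go(475,219.7,140);go(475,219.7,27)
im=get_image("top");cv2.imwrite("pics/top1.png",im[...,::-1])
E
```

```text
clock: 1.35
eef_pos: [474.3, 221.9, 121.7]
tool_rot: [-3.14, -0.0, 1.436]
force: [-0.3, 0.4, 0.3]
width: 59.7
travel [-0.21  0.1   0.04] ang [-0.1 -0.   0.4] t 1.35 tcp [474.3 221.9 121.7] w 59.7 F [-0.3  0.4  0.3]
travel [-0.21  0.11 11.34] ang [-0.1 -0.   0.4] t 1.35 tcp [474.3 221.9 121.7] w 59.7 F [-0.3  0.4  0.3]
```

View pics/top1.png

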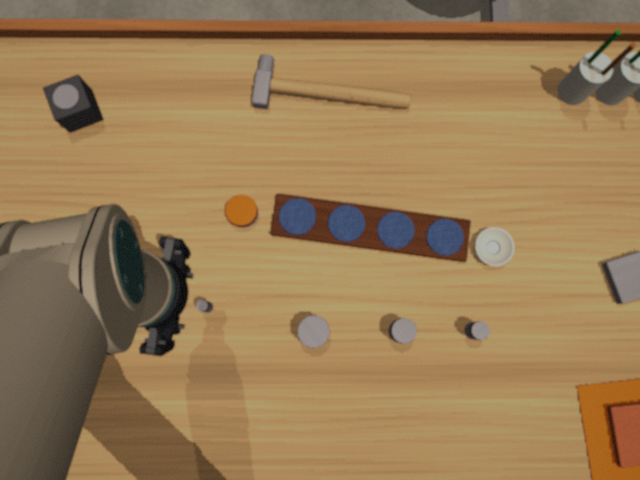

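The gripper shows at (170,300), displaced left of the punch at (201,305). Parallax from its height accounts for that. I'll go down and look from the side.

```bash
python3 -m jog '{"angular":[[0,0,0.4],[0,0,0.4],[0,0,0.4],[0,0,0.4]],"travel":[[-0.2,0.1,2],[-0.2,0.1,4],[-0.2,0.1,5.6],[-0.2,0.1,5.6]],"fingers":[0.3,0.3,0.3,0.3]}'
python3 - <<'E'
from h import *
go(475,219.7,27)
im=get_image("side");cv2.imwrite("pics/s1.png",cv2.resize(im[240:480,200:520,::-1],None,fx=2,fy=2))
E
```

```text
clock: 1.9
eef_pos: [474.3, 220.1, 65.0]
tool_rot: [-3.139, 0.001, 1.43]
force: [0.0, -0.2, -0.4]
width: 59.7
travel [-0.02  0.09  5.67] ang [-0.1  0.   0.1] t 1.9 tcp [474.3 220.1  65. ] w 59.7 F [ 0.  -0.2 -0.4]
```

View pics/s1.png

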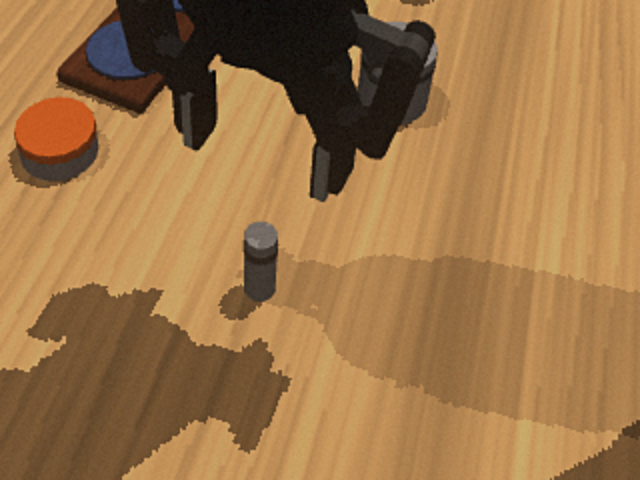

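The finger tips at (195,145) and (325,195) straddle the punch, whose axis is at x=260. I'll descend and close.

```bash
python3 -m jog '{"angular":[[0,0,0],[0,0,0],[0,0,0],[0,0,0],[0,0,0]],"travel":[[0,0.1,2],[0,0.1,4],[0,0.1,5.5],[0,0.1,5.5],[0,0.1,5.5]],"fingers":[0.3,0.3,0.3,0.3,1]}'
python3 -m jog '{"angular":[[0,0,0],[0,0,0],[0,0,0],[0,0,0],[0,0,0]],"travel":[[0,0,0],[0,0,0],[0,0,0],[0,0,0],[0,0,0]],"fingers":[1,1,1,1,1]}'
python3 -m jog '{"angular":[[0,0,0],[0,0,0],[0,0,0],[0,0,0]],"travel":[[0,0,-2],[0,0,-5],[0,0,-9],[0,0,-9]],"fingers":[1,1,1,1]}'
python3 - <<'E'
from h import *
go(618.5,77.3,118)
im=get_image("side");cv2.imwrite("pics/s2.png",im[...,::-1])
E
```

```text
clock: 2.58
eef_pos: [477.1, 219.4, 11.6]
tool_rot: [3.141, -0.001, 1.429]
force: [-0.0, -1.3, -0.1]
width: 42.8
clock: 3.2
eef_pos: [476.5, 219.3, 11.0]
tool_rot: [-3.142, -0.0, 1.429]
force: [-0.4, 0.0, 0.2]
width: 0.1
clock: 3.7
eef_pos: [478.7, 220.1, 103.5]
tool_rot: [3.137, -0.003, 1.429]
force: [-0.2, -0.3, -1.0]
width: -0.0
travel [-12.16  15.86   0.46] ang [ 0.3 -0.2 -0. ] t 3.7 tcp [478.7 220.1 103.5] w -0.0 F [-0.2 -0.3 -1. ]
```

View pics/s2.png

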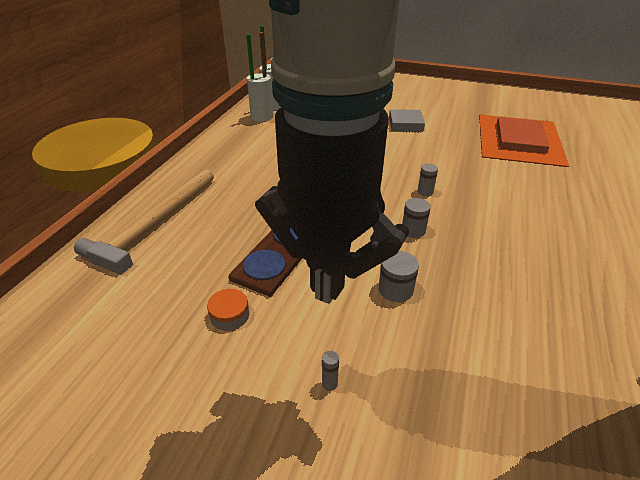

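The fingers closed on nothing. The punch still stands unmoved at (330,370) and the gripper is short of it, so I'll check the punches from the side view.

```bash
python3 - <<'E'
from h import *
for n,uv in{18:(330,356),48:(399,262),38:(417,205),28:(428.5,168)}.items(): print(n,ray("side",uv,50))
print(ray("side",(264.5,264),16), ray("side",(338,182),16))
s=read_state();T=np.linalg.inv(camera_model("side")["T"]);p=T[:3,:3]@s["eef_pos"]+T[:3,3];q=camera_model("side")["mtx"]@p;print("tcp px",q[:2]/q[2])
E
```

```text
18 [474.5864043  217.34315317]
48 [436.11024223  49.90424511]
38 [436.3031528  -84.49292641]
28 [ 436.76012172 -198.55064205]
[616.12984261  78.7016743 ] [ 582.96214614 -157.55293055]
tcp px [327.42972137 324.85438166]
```

```bash
python3 - <<'E'
from h import *
im=get_image("top");cv2.imwrite("pics/t2.png",cv2.resize(im[200:400,60:327,::-1],None,fx=3,fy=3))
s=read_state();T=np.linalg.inv(camera_model("top")["T"]);p=T[:3,:3]@s["eef_pos"]+T[:3,3];q=camera_model("top")["mtx"]@p;print("tcp px",q[:2]/q[2],s["qpos"],s["eef_pos"],s["tool_rot"])
E
```

```text
tcp px [193.78525665 302.2348705 ] [-0.71744813  0.60530713  0.34944408  1.96302756 -0.33794583  0.62929339
 -0.29145708] [476.35779869 219.47238985 101.02070013] [ 3.14156805e+00 -4.08589023e-04  1.42887992e+00]
```

View pics/t2.png

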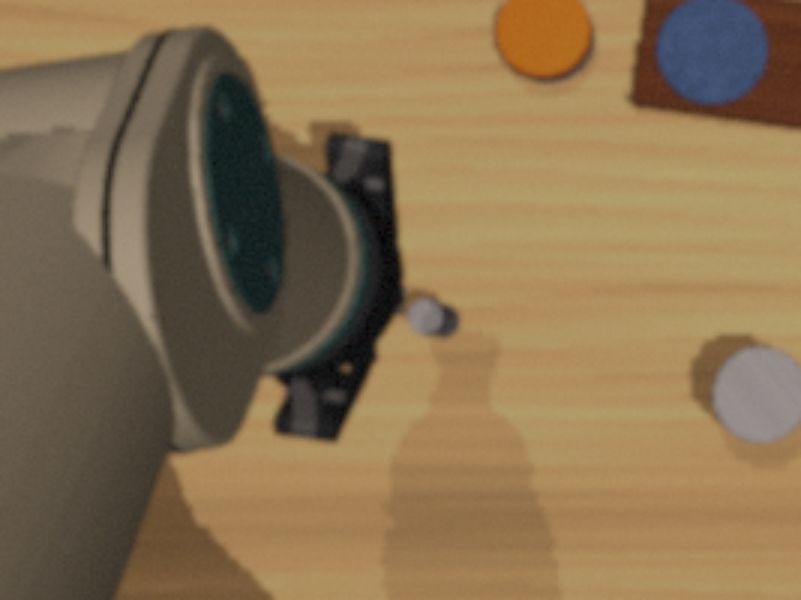

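The punch is at crop (428,315) and the tool body covers the tips, right at the predicted TCP (401,306). I need to find out whether the error is in z or in y.

```bash
python3 - <<'E'
from h import *
m=camera_model("side");T=m["T"];d=T[:3,:3]@np.linalg.solve(m["mtx"],[323,299,1.]);p=T[:3,3]
for z in(100,110,120,130,140,150): print(z,(p+d*(z-p[2])/d[2]).round(0))
def fk(P,n):
    m=camera_model(n);Q=np.linalg.inv(m["T"]);c=m["mtx"]@(Q[:3,:3]@P+Q[:3,3]);return (c[:2]/c[2]).round(0)
for P in([476,219,130],[476,195,101],[476,180,101],[476,205,110]): print(P,fk(np.array(P),"side"),fk(np.array(P),"top"))
E
python3 -m jog '{"angular":[[0,0,0],[0,0,0]],"travel":[[0,0,0],[0,0,0]],"fingers":[0.8,0.5]}'
```

```text
100 [493. 187. 100.]
110 [490. 196. 110.]
120 [487. 205. 120.]
130 [484. 214. 130.]
140 [481. 223. 140.]
150 [478. 231. 150.]
[476, 219, 130] [329. 305.] [190. 301.]
[476, 195, 101] [337. 308.] [211. 302.]
[476, 180, 101] [341. 297.] [222. 302.]
[476, 205, 110] [334. 309.] [203. 302.]
clock: 4.05
eef_pos: [475.9, 218.9, 100.0]
tool_rot: [-3.14, 0.001, 1.428]
force: [-0.1, -0.7, 0.2]
width: 34.1
```

With the tips hidden from above, the views agree only if they are about 40 mm higher than reported. I'll go down to reported z=0 and look.

```bash
python3 -m jog '{"angular":[[0,0,0],[0,0,0],[0,0,0],[0,0,0],[0,0,0]],"travel":[[0,0,3],[0,0,6],[0,0,9],[0,0,10],[0,0,10]],"fingers":[0.4,0.4,0.4,0.4,0.4]}'
python3 - <<'E'
from h import *
im=get_image("side");cv2.imwrite("pics/s3.png",cv2.resize(im[240:480,200:520,::-1],None,fx=2,fy=2))
s=read_state();T=np.linalg.inv(camera_model("side")["T"])
for dz in(0,40):
    p=T[:3,:3]@(s["eef_pos"]+[0,0,dz])+T[:3,3];q=camera_model("side")["mtx"]@p;print("tcp crop px",(q[:2]/q[2]-[200,240])*2)
E
```

```text
clock: 4.68
eef_pos: [476.2, 218.9, 0.5]
tool_rot: [-3.14, 0.001, 1.428]
force: [-0.9, 0.5, -0.6]
width: 51.4
tcp crop px [253.50099689 286.11571881]
tcp crop px [254.46876493 243.49842227]
```

View pics/s3.png

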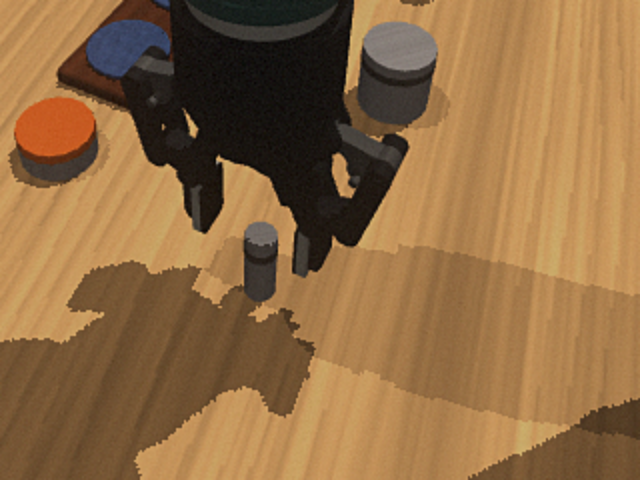

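Tip midpoint is (256,250) in the crop, against (254,286) predicted for the reported height, so the tips really are about 30 mm high. I'll lower in small steps and watch the force.

```bash
python3 -m jog '{"angular":[[0,0,0],[0,0,0]],"travel":[[0,0,0.4],[0,0,0.4]],"fingers":[0.4,0.4]}' | grep -E "eef|force"
python3 -m jog '{"angular":[[0,0,0],[0,0,0]],"travel":[[0,0,0.4],[0,0,0.4]],"fingers":[0.4,0.4]}'| grep -E "eef|force"
```

```text
eef_pos: [476.9, 219.6, -2.5]
force: [0.1, 0.1, -0.2]
eef_pos: [476.4, 219.3, -7.1]
force: [0.4, 0.3, -0.0]
```

```bash
python3 -m jog '{"angular":[[0,0,0],[0,0,0]],"travel":[[0,0,0.4],[0,0,0.4]],"fingers":[0.4,0.4]}' | grep -E "eef|force"
python3 -m jog '{"angular":[[0,0,0],[0,0,0]],"travel":[[0,0,0.4],[0,0,0.4]],"fingers":[0.4,0.4]}'| grep -E "eef|force"
python3 -m jog '{"angular":[[0,0,0],[0,0,0],[0,0,0],[0,0,0],[0,0,0]],"travel":[[0,0,0],[0,0,0],[0,0,0],[0,0,0],[0,0,0]],"fingers":[1,1,1,1,1]}'
python3 - <<'E'
from h import *
im=get_image("side");cv2.imwrite("pics/s4.png",cv2.resize(im[240:480,200:520,::-1],None,fx=2,fy=2))
E
```

```text
eef_pos: [476.3, 219.1, -11.4]
force: [0.1, 0.7, -0.3]
eef_pos: [476.3, 219.2, -15.3]
force: [-0.1, -0.6, 0.3]
clock: 6.35
eef_pos: [476.5, 219.3, -14.8]
tool_rot: [-3.142, -0.0, 1.429]
force: [-1.4, -0.4, 5.8]
width: 16.7
```

View pics/s4.png

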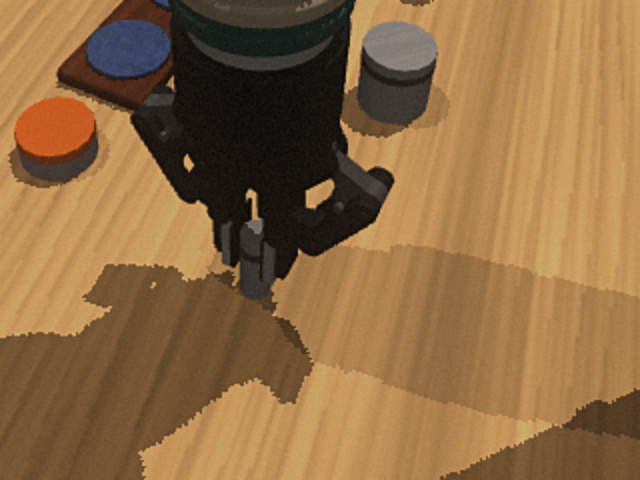

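The punch is held by the pad edges (16.7 mm opening), sits in front of the fingers and leans slightly. So there's an error in y too. I'll work out the true tip position from this.

```bash
python3 - <<'E'
from h import *
m=camera_model("side");T=m["T"];p=T[:3,3]
for uv in((328.5,374),(326,354),(327.5,386)):
  d=T[:3,:3]@np.linalg.solve(m["mtx"],[*uv,1.])
  print(uv,[(p+d*(z-p[2])/d[2]).round(0).tolist() for z in(0,10,20,50)])
s=read_state();print(s["tool_rot"],s["eef_pos"])
E
python3 -m jog '{"angular":[[0,0,0],[0,0,0],[0,0,0]],"travel":[[0,0,0],[0,0,0],[0,0,0]],"fingers":[0.8,0.5,0.4]}'
python3 - <<'E'
from h import *
im=get_image("side");cv2.imwrite("pics/s5.png",cv2.resize(im[280:440,240:440,::-1],None,fx=4,fy=3.75))
E
```

```text
(328.5, 374) [[479.0, 207.0, 0.0], [477.0, 213.0, 10.0], [475.0, 219.0, 20.0], [469.0, 238.0, 50.0]]
(326, 354) [[490.0, 182.0, 0.0], [488.0, 189.0, 10.0], [486.0, 196.0, 20.0], [479.0, 216.0, 50.0]]
(327.5, 386) [[475.0, 222.0, 0.0], [473.0, 228.0, 10.0], [471.0, 234.0, 20.0], [466.0, 252.0, 50.0]]
[-3.14148369e+00 -1.75047702e-04  1.42865395e+00] [476.49663095 219.33797835 -14.76337146]
clock: 6.78
eef_pos: [476.6, 219.2, -15.2]
tool_rot: [3.142, 0.0, 1.429]
force: [0.2, 0.8, -0.0]
width: 50.8
```

View pics/s5.png

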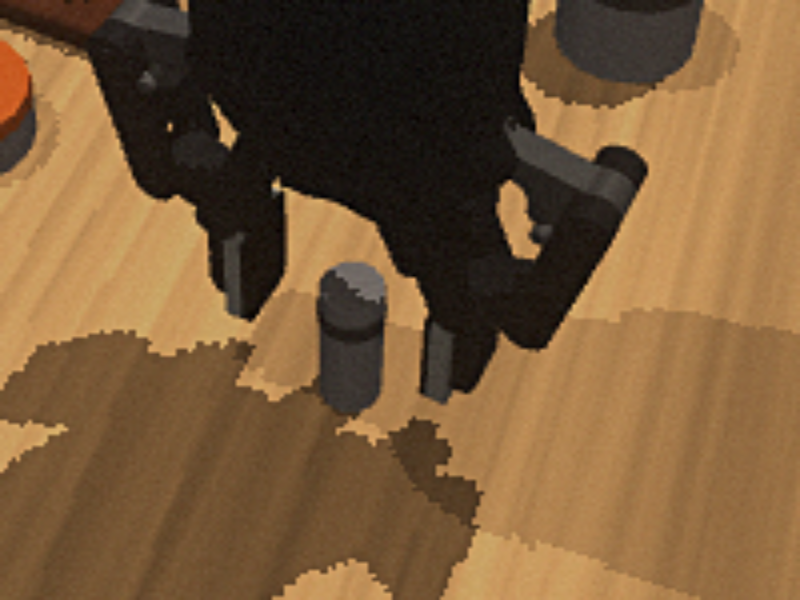

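Punch is upright again with its base at crop (350,400). The pad front edges fit a tool about 14 mm short in y and 27 mm high, so I'll correct by tx +1.4 and tz +0.4.

```bash
sed -i 's/    z=z-grasp_offset/    y=y+14; z=z-grasp_offset-27/' h.py
python3 -m jog '{"angular":[[0,0,0],[0,0,0],[0,0,0],[0,0,0],[0,0,0]],"travel":[[0.7,-0.1,0],[1.4,-0.2,0],[1.4,-0.2,0.4],[1.4,-0.2,0.4],[1.4,-0.2,0.4]],"fingers":[0.4,0.4,0.4,0.4,1]}'
python3 -m jog '{"angular":[[0,0,0],[0,0,0],[0,0,0],[0,0,0],[0,0,0]],"travel":[[0,0,0],[0,0,0],[0,0,0],[0,0,0],[0,0,0]],"fingers":[1,1,1,1,1]}'
python3 - <<'E'
from h import *
go(618.5,77.3,120)
im=get_image("side");cv2.imwrite("pics/s6.png",cv2.resize(im[280:440,240:440,::-1],None,fx=4,fy=3.75))
E
```

```text
clock: 7.45
eef_pos: [476.5, 233.1, -19.1]
tool_rot: [-3.141, 0.0, 1.428]
force: [0.6, -1.2, -0.0]
width: 34.3
clock: 8.07
eef_pos: [476.8, 233.4, -18.8]
tool_rot: [3.141, -0.0, 1.429]
force: [-0.4, -0.9, 4.9]
width: 12.8
travel [-12.05  16.05  -9.31] ang [ 0. -0. -0.] t 8.07 tcp [476.8 233.4 -18.8] w 12.8 F [-0.4 -0.9  4.9]
```

View pics/s6.png

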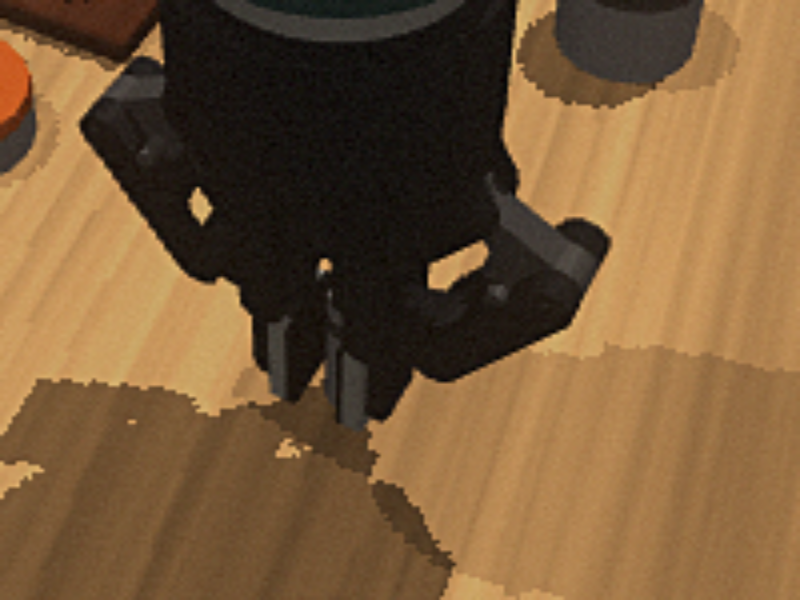

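Now the punch is hidden behind the pads and the opening is 12.8 mm, so it's held at the other edge. I overshot in y. I'll open and look.

```bash

python3 -m jog '{"angular":[[0,0,0],[0,0,0],[0,0,0]],"travel":[[0,0,0],[0,0,0],[0,0,0]],"fingers":[0.8,0.5,0.4]}'
python3 - <<'E'
from h import *
im=get_image("side");cv2.imwrite("pics/s7.png",cv2.resize(im[280:440,240:440,::-1],None,fx=4,fy=3.75))
im=get_image("top");cv2.imwrite("pics/t7.png",im[...,::-1])
E
```

```text
clock: 8.5
eef_pos: [476.3, 233.5, -19.2]
tool_rot: [-3.141, 0.0, 1.429]
force: [-0.6, -0.3, -0.6]
width: 51.0
```

View pics/s7.png

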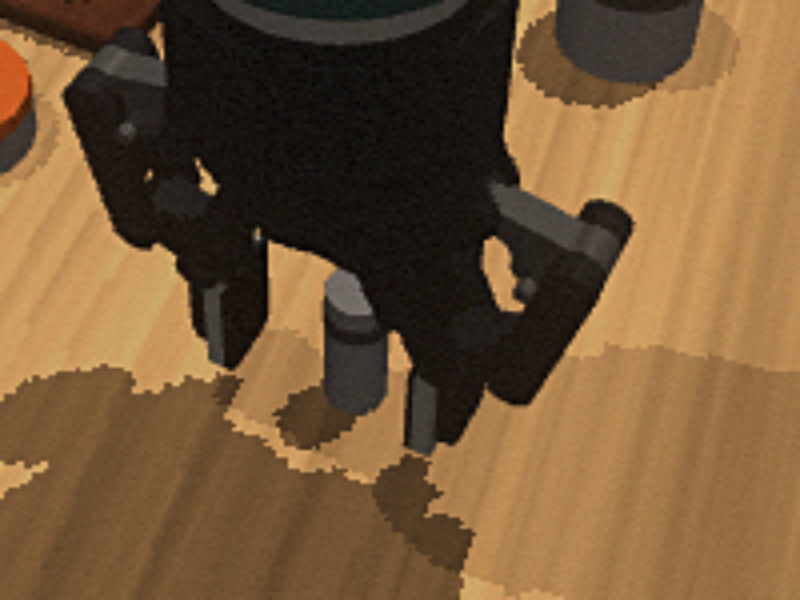

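The punch is standing again, base near crop (357,405). The finger tips at (222,365) and (425,450) nearly meet their own shadows, so they're close to the bench. I'll touch the bench gently, which fixes z and so resolves y.

```bash
python3 -m jog '{"angular":[[0,0,0],[0,0,0]],"travel":[[0,0,0.2],[0,0,0.2]],"fingers":[0.4,0.4]}' | grep -E "eef|force"
python3 -m jog '{"angular":[[0,0,0],[0,0,0]],"travel":[[0,0,0.2],[0,0,0.2]],"fingers":[0.4,0.4]}'| grep -E "eef|force"
python3 - <<'E'
from h import *
im=get_image("side");cv2.imwrite("pics/s8.png",im[...,::-1])
E
```

```text
eef_pos: [476.5, 233.4, -21.2]
force: [0.2, -0.2, -0.2]
eef_pos: [476.4, 233.3, -23.2]
force: [0.1, -1.2, 0.1]
```

```bash
python3 -m jog '{"angular":[[0,0,0],[0,0,0]],"travel":[[0,0,0.2],[0,0,0.2]],"fingers":[0.4,0.4]}' | grep -E "eef|force"
python3 -m jog '{"angular":[[0,0,0],[0,0,0]],"travel":[[0,0,0.2],[0,0,0.2]],"fingers":[0.4,0.4]}'| grep -E "eef|force"
```

```text
eef_pos: [476.4, 233.4, -25.1]
force: [-0.2, 0.5, -0.5]
eef_pos: [476.4, 233.3, -27.2]
force: [-0.4, -0.7, -1.0]
```

View pics/s8.png

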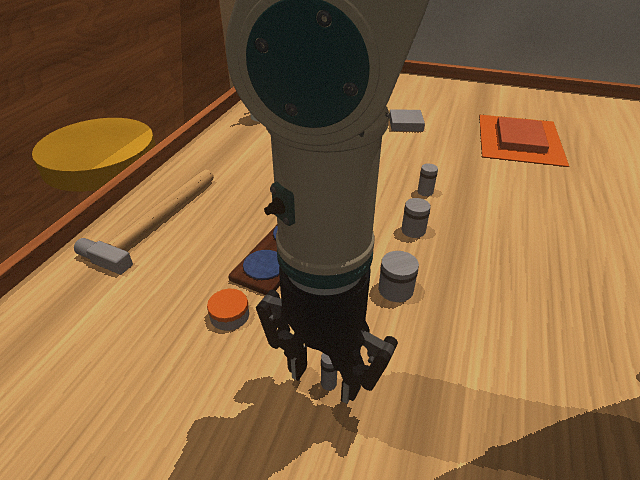

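The tool stands upright and straddles the punch, whose base is at (329,388). There's no bench contact yet at reported −27, so I'll continue.

```bash
python3 -m jog '{"angular":[[0,0,0],[0,0,0]],"travel":[[0,0,0.2],[0,0,0.2]],"fingers":[0.4,0.4]}' | grep -E "eef|force"
python3 -m jog '{"angular":[[0,0,0],[0,0,0]],"travel":[[0,0,0.2],[0,0,0.2]],"fingers":[0.4,0.4]}'| grep -E "eef|force"
python3 -m jog '{"angular":[[0,0,0],[0,0,0]],"travel":[[0,0,0.2],[0,0,0.2]],"fingers":[0.4,0.4]}'| grep -E "eef|force"
```

```text
eef_pos: [476.5, 233.3, -29.2]
force: [0.6, 0.5, 0.4]
eef_pos: [476.4, 233.4, -31.2]
force: [-1.1, -0.2, -0.6]
eef_pos: [476.5, 233.4, -33.1]
force: [0.0, -0.6, -0.0]
```

```bash
python3 -m jog '{"angular":[[0,0,0],[0,0,0]],"travel":[[0,0,0.2],[0,0,0.2]],"fingers":[0.4,0.4]}' | grep -E "eef|force"
python3 -m jog '{"angular":[[0,0,0],[0,0,0]],"travel":[[0,0,0.2],[0,0,0.2]],"fingers":[0.4,0.4]}'| grep -E "eef|force"
python3 - <<'E'
from h import *
im=get_image("side");cv2.imwrite("pics/s9.png",cv2.resize(im[280:440,240:440,::-1],None,fx=4,fy=3.75))
E
```

```text
eef_pos: [476.5, 233.4, -35.2]
force: [0.4, -0.0, 0.7]
eef_pos: [476.4, 233.4, -37.2]
force: [-0.6, 0.6, 0.5]
```

View pics/s9.png

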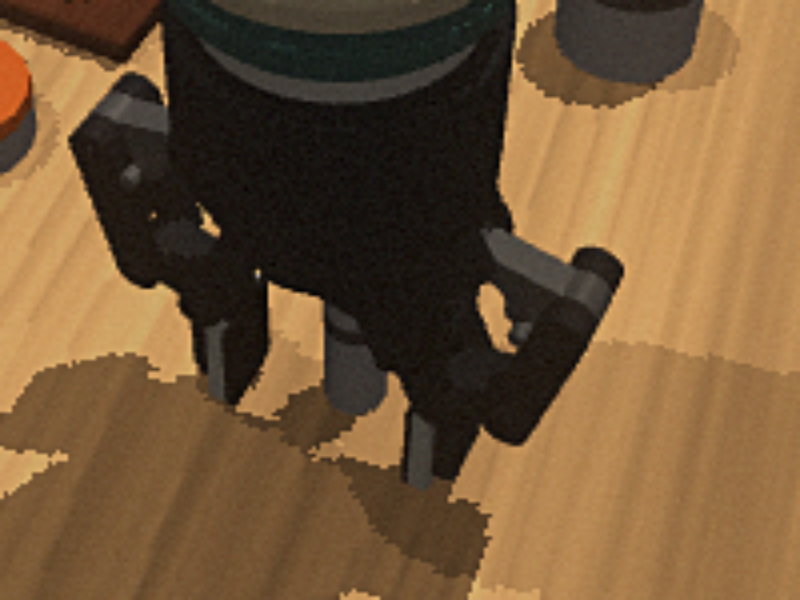

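Mid-tip is at crop (321,444) and there's still no contact. The ray then puts the tool's y at about the reported value, so the error is purely in z: the true tip is about 40 mm above reported, with y unbiased. I'll shift back −14 mm in y and grip.

```bash
sed -i 's/    y=y+14; z=z-grasp_offset-27/    z=z-grasp_offset-40/' h.py
python3 -m jog '{"angular":[[0,0,0],[0,0,0],[0,0,0],[0,0,0],[0,0,0]],"travel":[[-0.7,0,-0.3],[-1.4,0.1,-0.3],[-1.4,0.1,-0.3],[-1.4,0.1,-0.3],[-1.4,0.1,-0.3]],"fingers":[0.4,0.4,0.4,0.4,1]}'
python3 -m jog '{"angular":[[0,0,0],[0,0,0],[0,0,0],[0,0,0],[0,0,0]],"travel":[[0,0,0],[0,0,0],[0,0,0],[0,0,0],[0,0,0]],"fingers":[1,1,1,1,1]}'
python3 -m jog '{"angular":[[0,0,0],[0,0,0],[0,0,0],[0,0,0]],"travel":[[0,0,-3],[0,0,-6],[0,0,-9],[0,0,-9]],"fingers":[1,1,1,1]}'
python3 - <<'E'
from h import *
go(618.5,77.3,116)
im=get_image("side");cv2.imwrite("pics/s10.png",cv2.resize(im[200:400,200:440,::-1],None,fx=3,fy=3))
E
```

```text
clock: 11.58
eef_pos: [475.6, 219.7, -34.0]
tool_rot: [-3.142, -0.0, 1.429]
force: [0.2, 0.7, 0.5]
width: 34.2
clock: 12.2
eef_pos: [475.5, 219.6, -33.9]
tool_rot: [-3.142, -0.0, 1.429]
force: [-0.9, 0.3, 3.1]
width: 16.5
clock: 12.7
eef_pos: [477.1, 219.8, 57.5]
tool_rot: [3.138, -0.002, 1.429]
force: [-0.0, -0.2, -1.2]
width: 16.7
travel [-12.1   16.02   0.06] ang [ 0.2 -0.1 -0.1] t 12.7 tcp [477.1 219.8  57.5] w 16.7 F [-0.  -0.2 -1.2]
```

View pics/s10.png

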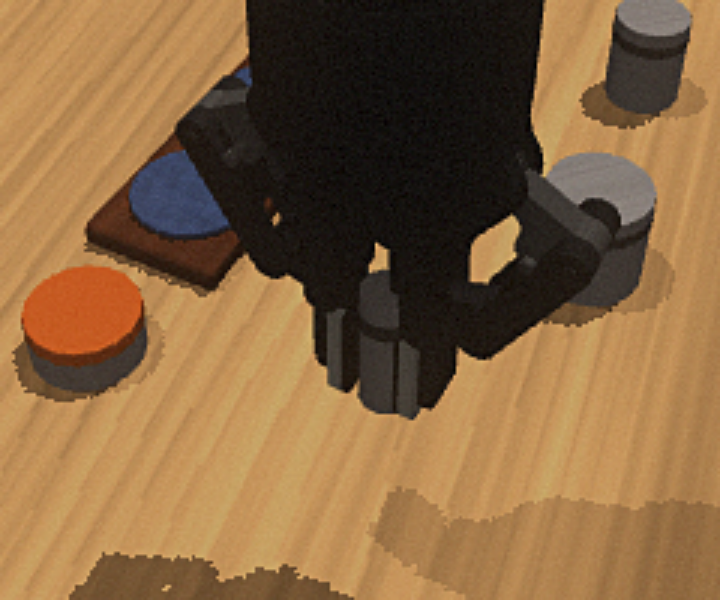

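Punch 18 is held upright, its bottom at crop (380,410), opening 16.7 (the reading runs about 1.3 low). Reported TCP z plus 34 is the punch's bottom. I'll carry it to the pad by the tin.

```bash
python3 - <<'E'
from h import *
print("bottom front edge", ray("side",(326.7,337),91.5))
E
python3 -m jog '{"angular":[[0,0,0],[0,0,0],[0,0,0],[0,0,0],[0,0,0]],"travel":[[-3,4,-0.5],[-6,8,-0.5],[-9,12,-0.5],[-12.1,16,-0.5],[-12.1,16,-0.5]],"fingers":[1,1,1,1,1]}'
python3 - <<'E'
from h import *
read_state()
go(618.5,77.3,42)
E
```

```text
bottom front edge [475.8589421  226.02432281]
clock: 13.38
eef_pos: [618.9, 70.9, 59.4]
tool_rot: [3.14, 0.004, 1.422]
force: [-1.2, 0.1, -1.0]
width: 16.3
travel [ 0.66 -0.14  7.61] ang [ 0.1  0.2 -0.4] t 13.38 tcp [618.9  70.9  59.4] w 16.3 F [-1.2  0.1 -1. ]
```

```bash
python3 -m jog '{"angular":[[0,0,-0.4],[0,0,-0.4],[0,0,-0.4],[0,0,-0.4],[0,0,-0.4]],"travel":[[0.8,-0.1,2],[0.8,-0.1,4.5],[0.8,-0.1,6.5],[0.8,-0.1,6.9],[0.8,-0.1,6.9]],"fingers":[1,1,1,1,1]}'
python3 - <<'E'
from h import *
go(618.5,78.8,42)
E
```

```text
clock: 14.0
eef_pos: [616.6, 85.4, -8.4]
tool_rot: [-3.141, 0.0, 1.436]
force: [0.1, -0.3, -0.2]
width: 16.5
travel [-0.63  0.27  0.83] ang [-0.   0.   0.4] t 14.0 tcp [616.6  85.4  -8.4] w 16.5 F [ 0.1 -0.3 -0.2]
```

```bash
python3 -m jog '{"angular":[[0,0,0.3],[0,0,0.3],[0,0,0.3]],"travel":[[-0.6,0.2,0],[-0.6,0.2,0.6],[-0.6,0.2,0.6]],"fingers":[1,1,1]}'
python3 -m jog '{"angular":[[0,0,0],[0,0,0]],"travel":[[0,0,0.3],[0,0,0.3]],"fingers":[1,1]}'
```

```text
clock: 14.38
eef_pos: [617.9, 78.7, -14.1]
tool_rot: [-3.141, -0.0, 1.43]
force: [-0.6, 0.4, -1.6]
width: 16.1
clock: 14.62
eef_pos: [617.9, 79.0, -17.2]
tool_rot: [-3.141, -0.0, 1.431]
force: [1.0, -0.6, -0.9]
width: 16.6
```

```bash
python3 -m jog '{"angular":[[0,0,0],[0,0,0]],"travel":[[0,0,0.1],[0,0,0.1]],"fingers":[1,1]}'|grep -E "eef|force"
python3 -m jog '{"angular":[[0,0,0],[0,0,0]],"travel":[[0,0,0.1],[0,0,0.1]],"fingers":[1,1]}'|grep -E "eef|force"
```

```text
eef_pos: [618.2, 78.9, -17.8]
force: [-0.0, 0.0, 0.7]
eef_pos: [618.2, 78.9, -17.9]
force: [-1.9, -0.9, 8.5]
```

Contact at −17.9, as predicted. Release and go up.

```bash
python3 -m jog '{"angular":[[0,0,0],[0,0,0],[0,0,0],[0,0,0]],"travel":[[0,0,0],[0,0,0],[0,0,0],[0,0,0]],"fingers":[0.75,0.6,0.45,0.4]}'|grep -E "width|force"
python3 -m jog '{"angular":[[0,0,0],[0,0,0],[0,0,0],[0,0,0],[0,0,0]],"travel":[[0,0,-2],[0,0,-5],[0,0,-9],[0,0,-9],[0,0,-9]],"fingers":[0.4,0.4,0.4,0.4,0.4]}'
python3 - <<'E'
from h import *
go(435.7,50,120)
go(436,-200.5,120)
E
```

```text
force: [0.3, -0.5, 0.8]
width: 51.1
clock: 16.25
eef_pos: [618.1, 79.0, 71.8]
tool_rot: [3.141, -0.001, 1.43]
force: [-0.1, 0.3, -0.8]
width: 51.3
travel [ -5.43 -17.66   1.03] ang [ 0.  -0.   0.1] t 16.25 tcp [618.1  79.   71.8] w 51.3 F [-0.1  0.3 -0.8]
travel [-30.22 -14.13   1.02] ang [ 0.  -0.   0.1] t 16.25 tcp [618.1  79.   71.8] w 51.3 F [-0.1  0.3 -0.8]
```

```bash
python3 -m jog '{"angular":[[0,0,0],[0,0,0],[0,0,0],[0,0,0],[0,0,0]],"travel":[[-5,-2.3,0],[-10,-4.7,0],[-15.5,-7.2,0],[-21,-9.8,0],[-26,-12.2,0]],"fingers":[0.3,0.3,0.3,0.3,0.3]}' | grep eef
python3 -m jog '{"angular":[[0,0,0],[0,0,0],[0,0,0],[0,0,0]],"travel":[[-4.2,-1.9,1],[-4.2,-1.9,1],[-4.2,-1.9,1],[-4.2,-1.9,1]],"fingers":[0.3,0.3,0.3,0.3]}'
python3 - <<'E'
from h import *
go(436,-200.5,25)
im=get_image("top");cv2.imwrite("pics/top2.png",im[...,::-1])
H,S,V=cv2.split(cv2.cvtColor(im[...,::-1].copy(),cv2.COLOR_BGR2HSV))
m=((S<60)&(V>120)).astype(np.uint8)*255
c,e,_=blob(m,(297,212),20);print("18 on pad",c,e,ray("top",c,66), "want 618.5 77.3")
E
```

```text
eef_pos: [458.8, -163.0, 70.4]
clock: 17.38
eef_pos: [437.0, -199.0, 60.8]
tool_rot: [-3.141, -0.001, 1.433]
force: [-0.7, 0.5, -0.2]
width: 59.8
travel [-0.17 -0.08  9.45] ang [-0.  -0.   0.2] t 17.38 tcp [ 437.  -199.    60.8] w 59.8 F [-0.7  0.5 -0.2]
18 on pad [295.05490196 208.86666667] (10.812889099121094, 11.002647399902344) [619.79032443  77.97090929] want 618.5 77.3
```

Punch 18 is standing 1.5 mm from its pad's centre. Next, punch 28.

```bash
python3 -m jog '{"angular":[[0,0,0],[0,0,0],[0,0,0],[0,0,0],[0,0,0]],"travel":[[-0.2,-0.1,2.5],[-0.2,-0.1,5],[-0.2,-0.1,7.5],[-0.2,-0.1,9.3],[-0.2,-0.1,9.3]],"fingers":[0.3,0.3,0.3,0.3,0.3]}' 
python3 -m jog '{"angular":[[0,0,0],[0,0,0],[0,0,0],[0,0,0],[0,0,0]],"travel":[[0,0,0],[0,0,0],[0,0,0],[0,0,0],[0,0,0]],"fingers":[1,1,1,1,1]}' | grep -E "eef|force|width"
python3 -m jog '{"angular":[[0,0,0],[0,0,0],[0,0,0],[0,0,0],[0,0,0]],"travel":[[0,0,-3],[0,0,-6],[0,0,-9],[0,0,-9.5],[0,0,-9.5]],"fingers":[1,1,1,1,1]}'
python3 - <<'E'
from h import *
go(607.5,-1.7,120)
im=get_image("side");cv2.imwrite("pics/s11.png",im[...,::-1])
E
```

```text
clock: 18.05
eef_pos: [434.6, -200.9, -33.0]
tool_rot: [-3.139, -0.001, 1.432]
force: [-0.1, -0.5, -0.7]
width: 59.5
eef_pos: [435.8, -202.3, -31.0]
force: [-0.3, 0.4, 7.2]
width: 26.9
clock: 19.3
eef_pos: [434.9, -202.1, 62.8]
tool_rot: [3.141, -0.0, 1.431]
force: [0.1, 0.0, -3.2]
width: 26.7
travel [22.26 14.29  0.15] ang [ 0.  -0.   0.1] t 19.3 tcp [ 434.9 -202.1   62.8] w 26.7 F [ 0.1  0.  -3.2]
```

```bash
python3 -m jog '{"angular":[[0,0,0],[0,0,0],[0,0,0],[0,0,0],[0,0,0]],"travel":[[4.5,2.9,0],[9,5.8,0],[13.5,8.7,0],[18,11.6,0],[22.2,14.3,0]],"fingers":[1,1,1,1,1]}' | grep eef
python3 -m jog '{"angular":[[0,0,0],[0,0,0],[0,0,0]],"travel":[[0,0,0],[0,0,2],[0,0,2]],"fingers":[1,1,1]}'
python3 - <<'E'
from h import *
go(607.5,-1.7,42.7)
E
```

```text
eef_pos: [607.6, -0.8, 61.1]
clock: 20.35
eef_pos: [604.7, -3.0, 40.4]
tool_rot: [-3.136, 0.001, 1.429]
force: [0.6, -0.1, -1.7]
width: 26.7
travel [0.18 0.29 5.63] ang [-0.3  0.1  0. ] t 20.35 tcp [604.7  -3.   40.4] w 26.7 F [ 0.6 -0.1 -1.7]
```

```bash
python3 -m jog '{"angular":[[0,0,0],[0,0,0],[0,0,0],[0,0,0],[0,0,0]],"travel":[[0.1,0.2,2],[0.1,0.2,4],[0.1,0.2,5.1],[0.1,0.2,5.1],[0.1,0.2,5.1]],"fingers":[1,1,1,1,1]}'
python3 -m jog '{"angular":[[0,0,0],[0,0,0]],"travel":[[0,0,0.2],[0,0,0.2]],"fingers":[1,1]}'|grep -E "eef|force"
python3 -m jog '{"angular":[[0,0,0],[0,0,0]],"travel":[[0,0,0.1],[0,0,0.1]],"fingers":[1,1]}'|grep -E "eef|force"
```

```text
clock: 20.98
eef_pos: [610.2, -2.0, -7.7]
tool_rot: [3.141, 0.0, 1.43]
force: [-0.1, 0.2, -2.0]
width: 26.5
eef_pos: [610.0, -1.7, -9.7]
force: [-0.8, -0.1, -2.4]
eef_pos: [609.7, -1.8, -11.0]
force: [0.3, -0.1, -2.3]
```

```bash
python3 -m jog '{"angular":[[0,0,0],[0,0,0],[0,0,0]],"travel":[[0,-0.2,0.1],[0,-0.2,0.3],[0,-0.2,0.3]],"fingers":[1,1,1]}'|grep -E "eef|force"
python3 -m jog '{"angular":[[0,0,0],[0,0,0]],"travel":[[0,0,0.1],[0,0,0.1]],"fingers":[1,1]}'|grep -E "eef|force"
python3 -m jog '{"angular":[[0,0,0],[0,0,0]],"travel":[[0,0,0.1],[0,0,0.1]],"fingers":[1,1]}'|grep -E "eef|force"
```

```text
eef_pos: [607.5, -1.5, -14.3]
force: [-0.6, -0.6, -2.8]
eef_pos: [607.9, -1.5, -14.9]
force: [0.3, 1.1, -1.3]
eef_pos: [607.9, -1.5, -15.0]
force: [-3.1, 0.5, 6.0]
```

Contact. Release, rise, and go to punch 38 at (436.2,−85.5).

```bash
python3 -m jog '{"angular":[[0,0,0],[0,0,0],[0,0,0],[0,0,0]],"travel":[[0,0,0],[0,0,0],[0,0,0],[0,0,0]],"fingers":[0.65,0.5,0.35,0.3]}'|grep -E "width|force"
python3 -m jog '{"angular":[[0,0,0],[0,0,0],[0,0,0],[0,0,0],[0,0,0]],"travel":[[0,0,-2],[0,0,-5],[0,0,-9],[0,0,-9],[0,0,-9]],"fingers":[0.3,0.3,0.3,0.3,0.3]}'
python3 - <<'E'
from h import *
go(436.2,-85.8,120)
E
```

```text
force: [-0.7, 0.2, 0.3]
width: 60.0
clock: 23.48
eef_pos: [607.8, -1.3, 74.7]
tool_rot: [3.141, -0.0, 1.43]
force: [-0.3, 0.2, -0.4]
width: 59.7
travel [-10.77 -15.81   1.33] ang [ 0.  -0.   0.1] t 23.48 tcp [607.8  -1.3  74.7] w 59.7 F [-0.3  0.2 -0.4]
```

```bash
python3 -m jog '{"angular":[[0,0,0],[0,0,0],[0,0,0],[0,0,0],[0,0,0]],"travel":[[-3,-4.5,0],[-6,-9,0],[-9,-13.2,0],[-10.8,-15.8,0],[-10.8,-15.8,0]],"fingers":[0.2,0.1,0.1,0.1,0.1]}' | grep eef
python3 -m jog '{"angular":[[0,0,0],[0,0,0]],"travel":[[0,0,0.5],[0,0,0.5]],"fingers":[0.1,0.1]}'
python3 - <<'E'
from h import *
go(436.2,-85.8,25.5)
im=get_image("top");cv2.imwrite("pics/top3.png",im[...,::-1])
H,S,V=cv2.split(cv2.cvtColor(im[...,::-1].copy(),cv2.COLOR_BGR2HSV))
m=((S<60)&(V>120)).astype(np.uint8)*255
for g in((296,209),(346,216)):
    c,e,_=blob(m,g,20);print("on pad",c,e,ray("top",c,66), "want 618.5 77.3 / 607.5 -1.7")
E
```

```text
eef_pos: [432.8, -87.3, 73.6]
clock: 24.35
eef_pos: [436.9, -85.7, 68.3]
tool_rot: [-3.141, -0.0, 1.432]
force: [-0.6, 0.2, 0.9]
width: 77.2
travel [-0.02 -0.06 10.15] ang [-0.  -0.   0.1] t 24.35 tcp [436.9 -85.7  68.3] w 77.2 F [-0.6  0.2  0.9]
on pad [294.96557971 208.63768116] (10.850040435791016, 11.575385093688965) [620.14735852  78.10939258] want 618.5 77.3 / 607.5 -1.7
on pad [347.5814116  215.43396226] (17.81060791015625, 18.013978958129883) [609.54499589  -2.13452993] want 618.5 77.3 / 607.5 -1.7
```

Punches 18 and 28 are both within about 2 mm of centre. Now grip 38.

```bash
python3 -m jog '{"angular":[[0,0,0],[0,0,0],[0,0,0],[0,0,0],[0,0,0]],"travel":[[0,-0.1,2.5],[0,-0.1,5],[0,-0.1,8],[0,-0.1,10.1],[0,-0.1,10.1]],"fingers":[0.1,0.1,0.1,0.1,0.1]}' 
python3 -m jog '{"angular":[[0,0,0],[0,0,0],[0,0,0],[0,0,0],[0,0,0]],"travel":[[0,0,0],[0,0,0],[0,0,0],[0,0,0],[0,0,0]],"fingers":[1,1,1,1,1]}' | grep -E "eef|force|width"
python3 -m jog '{"angular":[[0,0,0],[0,0,0],[0,0,0],[0,0,0],[0,0,0]],"travel":[[0,0,-3],[0,0,-6],[0,0,-9],[0,0,-9.5],[0,0,-9.5]],"fingers":[1,1,1,1,1]}'
python3 - <<'E'
from h import *
go(596.4,-80.8,120)
E
```

```text
clock: 25.02
eef_pos: [435.1, -85.7, -33.6]
tool_rot: [-3.14, 0.0, 1.431]
force: [0.1, -0.2, 0.1]
width: 76.8
eef_pos: [435.7, -85.9, -31.6]
force: [-0.0, 1.1, 5.9]
width: 36.7
clock: 26.28
eef_pos: [435.0, -85.8, 62.4]
tool_rot: [-3.141, -0.0, 1.431]
force: [-0.4, 0.7, -3.6]
width: 36.6
travel [ 2.75 15.92  0.11] ang [-0.  -0.   0.1] t 26.27 tcp [435.  -85.8  62.4] w 36.6 F [-0.4  0.7 -3.6]
```

```bash
python3 -m jog '{"angular":[[0,0,0],[0,0,0],[0,0,0],[0,0,0],[0,0,0]],"travel":[[0.7,4,0],[1.4,8,0],[2.1,12,0],[2.7,15.9,0],[2.7,15.9,0]],"fingers":[1,1,1,1,1]}' | grep eef
python3 -m jog '{"angular":[[0,0,0],[0,0,0],[0,0,0],[0,0,0],[0,0,0]],"travel":[[0,0,2],[0,0,4],[0,0,6.5],[0,0,6.5],[0,0,6.5]],"fingers":[1,1,1,1,1]}'
python3 - <<'E'
from h import *
go(596.4,-80.8,42.7)
E
```

```text
eef_pos: [598.7, -81.1, 60.6]
clock: 27.52
eef_pos: [596.1, -82.1, -2.1]
tool_rot: [-3.141, 0.0, 1.43]
force: [-0.2, 0.4, -3.6]
width: 37.1
travel [0.13 0.02 1.39] ang [-0.  0.  0.] t 27.52 tcp [596.1 -82.1  -2.1] w 37.1 F [-0.2  0.4 -3.6]
```

```bash
python3 -m jog '{"angular":[[0,0,0],[0,0,0],[0,0,0]],"travel":[[0.1,0,0.6],[0.1,0,1.1],[0.1,0,1.1]],"fingers":[1,1,1]}'|grep -E "eef|force"
python3 -m jog '{"angular":[[0,0,0],[0,0,0]],"travel":[[0,0,0.1],[0,0,0.1]],"fingers":[1,1]}'|grep -E "eef|force"
python3 -m jog '{"angular":[[0,0,0],[0,0,0]],"travel":[[0,0,0.1],[0,0,0.1]],"fingers":[1,1]}'|grep -E "eef|force"
```

```text
eef_pos: [596.3, -80.4, -13.3]
force: [0.5, 0.5, -3.4]
eef_pos: [596.7, -80.7, -13.9]
force: [0.0, -0.2, -4.4]
eef_pos: [596.5, -80.7, -15.1]
force: [0.8, -0.4, -3.7]
```

```bash
python3 -m jog '{"angular":[[0,0,0],[0,0,0]],"travel":[[0,0,0.1],[0,0,0.1]],"fingers":[1,1]}'|grep -E "eef|force"
python3 -m jog '{"angular":[[0,0,0],[0,0,0]],"travel":[[0,0,0.1],[0,0,0.1]],"fingers":[1,1]}'|grep -E "eef|force"
```

```text
eef_pos: [596.7, -80.7, -15.5]
force: [-0.9, 0.6, 2.2]
eef_pos: [596.7, -80.7, -15.6]
force: [-3.8, 2.0, 10.1]
```

```bash
python3 -m jog '{"angular":[[0,0,0],[0,0,0],[0,0,0],[0,0,0]],"travel":[[0,0,0],[0,0,0],[0,0,0],[0,0,0]],"fingers":[0.5,0.3,0.1,0.1]}'|grep -E "width|force"
python3 -m jog '{"angular":[[0,0,0],[0,0,0],[0,0,0],[0,0,0],[0,0,0]],"travel":[[0,0,-2],[0,0,-5],[0,0,-9],[0,0,-9],[0,0,-9]],"fingers":[0.1,0.1,0.1,0,0]}'
python3 - <<'E'
from h import *
go(435.8,50.2,120)
E
```

```text
force: [-0.4, -0.2, -0.2]
width: 76.9
clock: 30.02
eef_pos: [596.6, -80.4, 73.6]
tool_rot: [3.141, -0.001, 1.431]
force: [-0.2, -0.7, -0.9]
width: 85.3
travel [ 10.68 -17.75   1.23] ang [ 0.  -0.   0.1] t 30.02 tcp [596.6 -80.4  73.6] w 85.3 F [-0.2 -0.7 -0.9]
```

```bash
python3 -m jog '{"angular":[[0,0,0],[0,0,0],[0,0,0],[0,0,0],[0,0,0]],"travel":[[2.7,-4.5,0],[5.4,-9,0],[8.1,-13.5,0],[10.7,-17.7,0],[10.7,-17.7,0]],"fingers":[0,0,0,0,0]}' | grep eef
python3 -m jog '{"angular":[[0,0,0],[0,0,0],[0,0,0]],"travel":[[0,0,0.5],[0,0,0.5],[0,0,0.5]],"fingers":[0,0,0]}'
python3 - <<'E'
from h import *
go(435.8,50.2,25.5)
im=get_image("top");cv2.imwrite("pics/top4.png",im[...,::-1])
H,S,V=cv2.split(cv2.cvtColor(im[...,::-1].copy(),cv2.COLOR_BGR2HSV))
m=((S<60)&(V>120)).astype(np.uint8)*255
for g in((296,209),(346,216),(397,222)):
  try:
    c,e,_=blob(m,g,20);print("on pad",c,e,ray("top",c,66))
  except Exception as x:print(x)
E
```

```text
eef_pos: [431.6, 52.9, 72.1]
clock: 31.02
eef_pos: [437.0, 49.0, 67.8]
tool_rot: [3.141, 0.001, 1.429]
force: [-0.0, 0.8, -0.1]
width: 85.3
travel [ 0.1  -0.14 10.1 ] ang [ 0.  0. -0.] t 31.02 tcp [437.   49.   67.8] w 85.3 F [-0.   0.8 -0.1]
on pad [295.05490196 208.86666667] (10.812889099121094, 11.002647399902344) [619.79032443  77.97090929]
on pad [347.51134752 215.50992908] (17.490015029907227, 17.81918716430664) [609.42685042  -2.02668828]
on pad [399.64241002 223.03482003] (23.247081756591797, 24.346477508544922) [597.70229455 -81.44439947]
```

```bash
python3 -m jog '{"angular":[[0,0,0],[0,0,0],[0,0,0],[0,0,0],[0,0,0]],"travel":[[0.1,-0.1,2.5],[0.1,-0.1,5],[0.1,-0.1,8],[0.1,-0.1,10.1],[0.1,-0.1,10.1]],"fingers":[0,0,0,0,0]}' 
python3 -m jog '{"angular":[[0,0,0],[0,0,0],[0,0,0],[0,0,0],[0,0,0]],"travel":[[0,0,0],[0,0,0],[0,0,0],[0,0,0],[0,0,0]],"fingers":[1,1,1,1,1]}' | grep -E "eef|force|width"
python3 -m jog '{"angular":[[0,0,0],[0,0,0],[0,0,0],[0,0,0],[0,0,0]],"travel":[[0,0,-3],[0,0,-6],[0,0,-9],[0,0,-9.5],[0,0,-9.5]],"fingers":[1,1,1,1,1]}'
python3 - <<'E'
from h import *
go(585.2,-159.8,120)
E
```

```text
clock: 31.7
eef_pos: [434.8, 50.6, -33.9]
tool_rot: [-3.139, -0.0, 1.428]
force: [0.4, 0.0, 0.4]
width: 85.6
eef_pos: [435.6, 51.3, -32.0]
force: [-0.1, -0.2, 6.2]
width: 46.8
clock: 32.95
eef_pos: [435.0, 51.7, 61.7]
tool_rot: [-3.141, -0.0, 1.431]
force: [-0.1, -0.7, -6.4]
width: 47.0
travel [-18.86  17.81   0.02] ang [-0.  -0.   0.1] t 32.95 tcp [435.   51.7  61.7] w 47.0 F [-0.1 -0.7 -6.4]
```

```bash
python3 -m jog '{"angular":[[0,0,0],[0,0,0],[0,0,0],[0,0,0],[0,0,0]],"travel":[[-4,3.8,-0.5],[-8,7.6,-0.5],[-12,11.3,-0.5],[-16,15.1,-0.5],[-18.8,17.8,-0.5]],"fingers":[1,1,1,1,1]}' | grep eef
python3 -m jog '{"angular":[[0,0,0],[0,0,0],[0,0,0],[0,0,0]],"travel":[[0,0,0],[0,0,0],[0,0,2],[0,0,2]],"fingers":[1,1,1,1]}'
python3 - <<'E'
from h import *
go(585.2,-159.8,42.7)
E
```

```text
eef_pos: [585.4, -162.4, 64.8]
clock: 34.08
eef_pos: [583.1, -157.5, 44.3]
tool_rot: [-3.136, -0.002, 1.432]
force: [0.4, -0.4, -6.8]
width: 46.6
travel [-0.21  0.27  6.03] ang [-0.3 -0.1  0.1] t 34.08 tcp [ 583.1 -157.5   44.3] w 46.6 F [ 0.4 -0.4 -6.8]
```

```bash
python3 -m jog '{"angular":[[0,0,0],[0,0,0],[0,0,0],[0,0,0],[0,0,0]],"travel":[[0,0,2],[0,0,4],[0,0,5],[0,0,5],[0,0,5]],"fingers":[1,1,1,1,1]}' | grep -E "eef|force"
python3 - <<'E'
from h import *
go(585.2,-159.8,42.7)
E
```

```text
eef_pos: [585.8, -160.4, -2.6]
force: [-0.3, 0.6, -5.6]
travel [ 0.05 -0.07  1.34] ang [0.1 0.  0. ] t 34.7 tcp [ 585.8 -160.4   -2.6] w 46.8 F [-0.3  0.6 -5.6]
```

```bash
python3 -m jog '{"angular":[[0,0,0],[0,0,0],[0,0,0]],"travel":[[0,-0.1,0.6],[0,-0.1,1.2],[0,-0.1,1.2]],"fingers":[1,1,1]}'|grep -E "eef|force"
python3 -m jog '{"angular":[[0,0,0],[0,0,0]],"travel":[[0,0,0.1],[0,0,0.1]],"fingers":[1,1]}'|grep -E "eef|force"
```

```text
eef_pos: [584.1, -159.6, -15.5]
force: [0.6, 0.2, -6.4]
eef_pos: [584.5, -159.9, -15.9]
force: [-0.0, -0.2, -5.2]
```

```bash
python3 -m jog '{"angular":[[0,0,0],[0,0,0]],"travel":[[0,0,0.1],[0,0,0.1]],"fingers":[1,1]}'|grep -E "eef|force"
python3 -m jog '{"angular":[[0,0,0],[0,0,0]],"travel":[[0,0,0.1],[0,0,0.1]],"fingers":[1,1]}'|grep -E "eef|force"
```

```text
eef_pos: [584.5, -159.8, -15.9]
force: [-3.1, 1.4, 6.2]
eef_pos: [584.5, -159.8, -16.0]
force: [-5.2, 3.5, 13.5]
```

```bash
python3 -m jog '{"angular":[[0,0,0],[0,0,0],[0,0,0],[0,0,0]],"travel":[[0,0,0],[0,0,0],[0,0,0],[0,0,0]],"fingers":[0.3,0.15,0,0]}'|grep -E "width|force"
python3 -m jog '{"angular":[[0,0,0],[0,0,0],[0,0,0],[0,0,0],[0,0,0]],"travel":[[0,0,-2],[0,0,-5],[0,0,-10],[0,0,-15],[0,0,-15]],"fingers":[0,0,0,0,0]}'
python3 -m jog '{"angular":[[0,0,0],[0,0,0],[0,0,0],[0,0,0],[0,0,0]],"travel":[[0,-4,0],[0,-8,0],[0,-12,0],[0,-15,0],[0,-15,0]],"fingers":[0,0,0,0,0]}'
python3 - <<'E'
from h import *
im=get_image("top");cv2.imwrite("pics/top5.png",im[...,::-1])
H,S,V=cv2.split(cv2.cvtColor(im[...,::-1].copy(),cv2.COLOR_BGR2HSV))
m=((S<60)&(V>120)).astype(np.uint8)*255
for g in((296,209),(346,216),(397,222),(449,229)):
  try:
    c,e,_=blob(m,g,24);print("on pad",c,e,ray("top",c,66))
  except Exception as x:print(x)
a=cv2.imread("pics/top0.png");print("tin/dish diff",[np.abs(a[y-25:y+25,x-22:x+22].astype(int)-im[y-25:y+25,x-22:x+22,::-1]).mean().round(1) for x,y in((241,210),(494,247))])
cv2.imwrite("pics/fin.png",np.hstack([cv2.resize(im[150:300,190:540,::-1],(800,343))]))
E
```

```text
force: [0.8, 0.5, 0.2]
width: 85.5
clock: 36.95
eef_pos: [587.2, -161.7, 137.4]
tool_rot: [3.133, 0.002, 1.43]
force: [0.5, -1.0, -0.2]
width: 85.3
clock: 37.58
eef_pos: [433.3, -138.0, 132.2]
tool_rot: [-3.14, -0.002, 1.429]
force: [-0.0, 0.5, 0.1]
width: 85.6
on pad [294.95495495 208.60900901] (10.842100143432617, 11.686963081359863) [620.1920671   78.12588073]
on pad [347.59375    215.42013889] (17.85428237915039, 18.129066467285156) [609.56649513  -2.15352694]
on pad [399.67737003 223.2190367 ] (23.51381492614746, 24.61186408996582) [597.41647258 -81.49151058]
on pad [452.15243472 231.2324159 ] (29.805036544799805, 31.126928329467773) [ 584.95026085 -161.31104979]
tin/dish diff [np.float64(14.2), np.float64(17.1)]
```

View pics/fin.png

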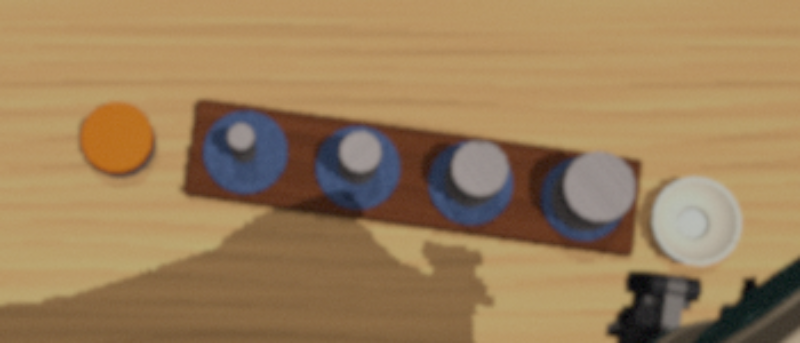

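All four stand in order at crop (240,136), (360,152), (480,168) and (600,187). The tin maps to (241,210) and the dish to (494,246), as at the start. Handing in.

```bash
python3 -c "
from cell import *
print(finish_job())"
```

```text
the job is handed in; nothing more can be done
None
```

The four punches stand upright on the four pads, in order from 18 mm beside the tin to 48 mm beside the dish. I handed the job in at about 38 s on the robot's clock, with the gripper open and clear of everything.

**Final check:** in the last top image each punch is within about 2 mm of its pad's centre. The tin and dish are at the same image positions as at the start. A raw pixel difference around them came out non-zero (14 and 17). I put that down to lighting, because their positions matched to about a pixel.

**What went wrong on the way:**
- **Height error:** the fingers were about 40 mm higher than the reported tool position. I worked this out from the camera views and allowed for it. The contact heights on all four pads then agreed to within about 2 mm.
- **Failed grasps:** before I found this, three grasps of the 18 mm punch were poor. One closed on nothing and two were off-centre grips that I released. The punch stayed standing each time.
- **Finger-opening reading:** it reads about 1.3 mm low when holding a punch.

I viewed 15 pictures, one over the budget.

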